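Stack the snack pots and close them

ROBOT

A 6-joint arm with a two-finger parallel gripper is mounted at the origin on a cart in front of the work surface, level with it; the furniture and walls round the work are solid. World frame = base frame: x ahead of the robot, y to its left, z up, the work surface at z = 0. Lengths are in m, angles in rad, forces in N, time in s.
With the tool pointing down it reaches from about 0.3 to 0.775 m from the base axis. Payload 14.6 kg.
Tool frame: the origin (TCP) lies at the very end of the fingers, on their centre line; the grasp point (between the pads) lies 19 mm behind it; z points along the fingers, y is the line along which they close (so a half turn about z gives the same grasp; the last joint's range is limited). The gripper opens to 94 mm and grips with 3 to 60 N. Pads are 16 mm wide; open, the fingers measure 119 mm over their backs; the gripper's body (75 mm by 177 mm) begins 78 mm behind the grasp point.
Start: joints at [1.196, 0.3, 1.521, -0, 1.321, -0.067], TCP at [0.167, 0.524, 0.205] pointing down, gripper open.
Joint ranges: [-3.03, 3.03], [-0.79, 2.21], [0.23, 2.52], [-1.04, 4.18], [0, 3.07], [-2.55, 2.55]. Speed limits (rad/s): [2.22, 2.22, 2.57, 3.14, 3.14, 3.14].

INTERFACE

Orientations are given as [roll, pitch, yaw] about the fixed x, y, z axes, in that order (R = Rz(yaw) Ry(pitch) Rx(roll)).
In Python, from station import ctrl, cams gives the robot as it stands. The module is installed in compiled form; this text tells all that it offers.
- The arm moves only by the tool arm_command, never from a script. Its argument "plan" is a list that holds one entry, the list of rows, each a list of 7 numbers: the shift along the tool's x, y, z in shares of 750 mm (1.0 is 750 mm), then the turn, a rotation vector about the tool's x, y, z in normalised numbers (1 is 4 rad), then the closure, from -1 (fully open) to 1 (shut). A call has 1 to 12 rows; each row is the pose to reach, as a shift and turn from the pose commanded when the call began, along the tool's axes at that moment; what a row does not reach only later rows make up. A row lasts 1/10 s, in which the tool goes at most 50 mm and 8.59 degrees, less where a joint would pass 70% of its speed; a pose out of reach is approached as far as the arm can. No shift or turn number may pass 1 either way. A call with a gripper value outside its range is refused whole. The fingers move at their own pace and stop on an object; "squeeze" is the grip in N (left out, the last holds). Time passes only in rows, so rows that repeat a pose let the fingers close. It gives the time, the measured TCP pose, the force, the opening and the grip force at its end, in the units of the state.
- ctrl.get_obs(): the state, without advancing time (a new reading comes with each control period).
- cams.camera(name): name is "scene" or "top"; returns (picture, depth): 480x640x3 uint8, blue, green, red; 480x640 float32, m along the optical axis (not along the pixel's ray), 0 where there is no reading.
- cams.camera_info(name): a dict with "fx", "fy", "cx", "cy" (pixels), "world_to_cam" (4x4, takes a point from world to camera coordinates). Camera axes: x right, y down, z forward; pixel columns grow to the right and rows downward; lengths in m; the calibration is good to about 2 mm. A picture is of the moment at which its call begins. camera_info takes no time and is no camera call.
- ctrl.hand_in(): hands the job in; it is judged then, once.
The state is a dict: "time_s": time; "qpos": joint angles; "joint_vel": joint speeds; "tau": joint torques, N m; "ee_pos": TCP position; "eef_rot": TCP orientation; "force": force on the tool from outside, world axes, zero at the start; "moment": the same for the moment, N m; "grip_width": finger opening in m; "grip_force": force on a finger pad.
Only numpy, scipy, OpenCV 4.12 (cv2) and the standard library are available. Lean on these libraries where they do the work, as an engineer would, in place of code of your own. Each camera call takes 0.05 s, during which the arm holds its last target. There are 200 camera calls.

TASK

Put the stacking snack-pot set together on the cork coaster, from the bottom up: the deep blue pot upright on the middle of the coaster, the green pot on it, the shallow orange pot on that and the black lid on top, each fully seated in the mouth of the one below. Leave the jam jar, the brown bottle and the timer where they stand.

Things in the scene. Friction and masses are not known exactly. Their poses are not given: they have to be found in the camera images.
- coaster: Round cork coaster, 96 mm diameter, 6 mm thick, fixed to the worktop. Origin: centre of its underside, z up; its top is at 6 mm.
- pot_deep: Deepest pot: round open blue plastic pot, 90 g, upright, outside diameter 60 mm, height 64 mm, wall 3, mouth 54 mm. Tapered foot below, 8 mm high (40 mm wide at the bottom, 49 at its top), then a flat shoulder, which rests on a pot's rim when the foot sits in its mouth. What is seated on this pot has its underside 56 mm above this pot's underside. Origin: centre of its underside, z up.
- pot_middle: Middle pot: round open green plastic pot, 75 g, upright, outside diameter 60 mm, height 50 mm, wall 3, mouth 54 mm. Tapered foot below, 8 mm high (40 mm wide at the bottom, 49 at its top), then a flat shoulder, which rests on a pot's rim when the foot sits in its mouth. What is seated on this pot has its underside 42 mm above this pot's underside. Origin: centre of its underside, z up.
- pot_shallow: Shallowest pot: round open orange plastic pot, 60 g, upright, outside diameter 60 mm, height 40 mm, wall 3, mouth 54 mm. Tapered foot below, 8 mm high (40 mm wide at the bottom, 49 at its top), then a flat shoulder, which rests on a pot's rim when the foot sits in its mouth. What is seated on this pot has its underside 32 mm above this pot's underside. Origin: centre of its underside, z up.
- lid: Black plastic lid of the set, 50 g, right way up, 38 mm high. Tapered foot below, 8 mm high (40 mm wide at the bottom, 49 at its top), then a flat shoulder, which rests on a pot's rim when the foot sits in its mouth. The disc (60 mm diameter) spans 8 to 14 mm; on it an upright round knob, 24 mm diameter, from 14 to 38 mm, to grip it by. Origin: centre of its underside, z up.
- jam_jar: Bystander: glass jam jar with red contents and a red lid, 65 mm diameter, 86 mm high, loose. Origin: centre of its underside.
- brown_bottle: Bystander: small brown bottle with a white cap, 46 mm diameter, 85 mm high, loose. Origin: centre of its underside.
- kitchen_timer: Bystander: round cream wind-up kitchen timer, 65 mm diameter, 52 mm high, loose. Origin: centre of its underside.
Things that resemble listed ones, but are neither listed nor needed, are in the scene too. There is more than one size of the pot_shallow; the job needs the larger.

How it is judged:
On the way, in this order (a step that is already met when the one before it is completed fails the run):
1. the deep blue pot stands upright on the middle of the coaster (horizontal distance between pot_deep and coaster below 0.013 m and z of pot_deep in the frame of coaster between 0.003 and 0.009 m and angle between pot_deep's own z axis and vertical below 0.06 rad), for 0.2 s.
2. the middle green pot is seated in the mouth of the blue pot (horizontal distance between pot_middle and pot_deep below 0.006 m and z of pot_middle in the frame of pot_deep between 0.053 and 0.059 m and angle between pot_middle's own z axis and vertical below 0.06 rad), for 0.2 s.
3. the shallow orange pot is seated in the mouth of the green pot (horizontal distance between pot_shallow and pot_middle below 0.006 m and z of pot_shallow in the frame of pot_middle between 0.039 and 0.045 m and angle between pot_shallow's own z axis and vertical below 0.06 rad), for 0.2 s.
4. the black lid is seated on the orange pot (horizontal distance between lid and pot_shallow below 0.006 m and z of lid in the frame of pot_shallow between 0.029 and 0.035 m and angle between lid's own z axis and vertical below 0.06 rad), for 0.2 s.
At the end, for the whole second after the job is handed in: The blue pot stands upright on the coaster within 13 mm of its centre; green pot on blue, orange pot on green and lid on orange, each fully seated: within 6 mm of the axis of the one below, within 3 mm of its seated height, tilted less than 0.06 rad; all released and at rest (all of step 1 and all of step 2 and all of step 3 and all of step 4 and linear speed of each of pot_deep, pot_middle, pot_shallow, lid below 0.02 m/s and angular speed of each of pot_deep, pot_middle, pot_shallow, lid below 0.2 rad/s); the robot touches nothing.
It fails at once if the jam jar is moved more than 30 mm or tipped over (distance of jam_jar from where it was at the start of the episode above 0.03 m or angle between jam_jar's own z axis and vertical above 0.4 rad).
It fails at once if the brown bottle is moved more than 30 mm or tipped over (distance of brown_bottle from where it was at the start of the episode above 0.03 m or angle between brown_bottle's own z axis and vertical above 0.4 rad).
It fails at once if the timer is moved more than 30 mm or tipped over (distance of kitchen_timer from where it was at the start of the episode above 0.03 m or angle between kitchen_timer's own z axis and vertical above 0.4 rad).
It also fails if it takes over 104 s, if anything falls off the work surface, if the arm or the gripper's body presses on something with over 40 N, if the wrist force passes 120 N, or if a joint passes its speed limit or range.

## Working session

There is one attempt and no reset: what is moved stays moved. The work goes in short steps, Python scripts to look and compute and a tool call to move; the robot and the scene stay as the last step left them, time stands still between calls to the robot, and variables do not carry over. Pictures are saved under pics/ and viewed, at most 14 in all, crops included, and the job is handed in when it is done.

Besides the shell and the picture viewer there is one more tool, called after "Call:" as name(argument=value, ...) on one line, values as JSON. arm_command: Moves the arm, as the interface text tells. Its arguments: {"type":"object","properties":{"plan":{"type":"array"},"squeeze":{"type":"number"}},"required":["plan"]}

```bash
mkdir -p pics
python3 - <<'E'
from station import ctrl,cams
import cv2,numpy as np
o=ctrl.get_obs();print(o)
for n in("scene","top"):
    p,d=cams.camera(n);cv2.imwrite(f"pics/{n}0.png",p);np.save(f"{n}0.npy",d);i=cams.camera_info(n);print({k:np.round(v,3).tolist() for k,v in i.items()})
E
```

```text
{'time_s': 0.0, 'qpos': array([ 1.19641538e+00,  3.00454207e-01,  1.52158846e+00, -9.50877910e-06,
        1.32070250e+00, -6.65583292e-02]), 'joint_vel': array([-0.00020989,  0.00011642, -0.00113266,  0.00105903, -0.00055571,
        0.0009199 ]), 'tau': array([-2.02225834e-03, -5.31811953e+01, -3.52723718e+01,  7.06928736e-02,
        2.45281780e-02, -1.18860912e-04]), 'ee_pos': array([0.16652691, 0.52390393, 0.20489248]), 'eef_rot': array([-3.14044207e+00, -6.74632883e-05,  2.83377236e+00]), 'force': array([-0.48991991,  0.66702528, -1.02767024]), 'moment': array([0.02973071, 0.02222661, 0.04252778]), 'grip_force': 0.0, 'grip_width': 0.09387954502373964}
{'fx': 438.832, 'fy': 438.832, 'cx': 322.406, 'cy': 232.039, 'world_to_cam': [[-0.894, -0.447, -0.019, 0.468], [-0.325, 0.677, -0.66, 0.212], [0.308, -0.584, -0.751, 0.769], [0.0, 0.0, 0.0, 1.0]]}
{'fx': 480.494, 'fy': 480.494, 'cx': 327.746, 'cy': 243.319, 'world_to_cam': [[-0.027, -1.0, -0.005, -0.002], [-0.983, 0.027, -0.18, 0.495], [0.18, -0.0, -0.984, 0.863], [0.0, 0.0, 0.0, 1.0]]}
```

View pics/scene0.png

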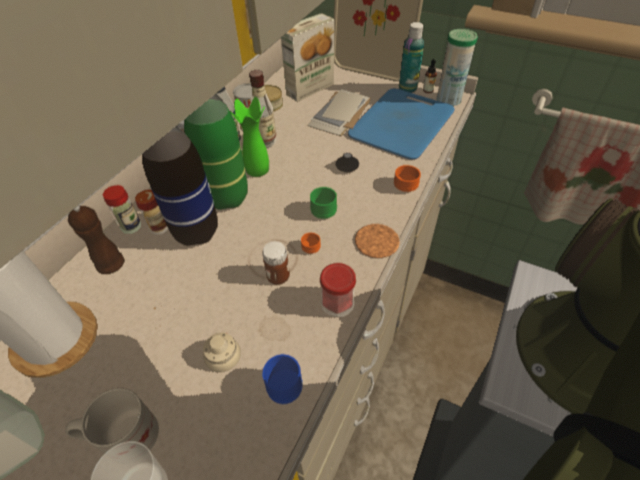

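View pics/top0.png

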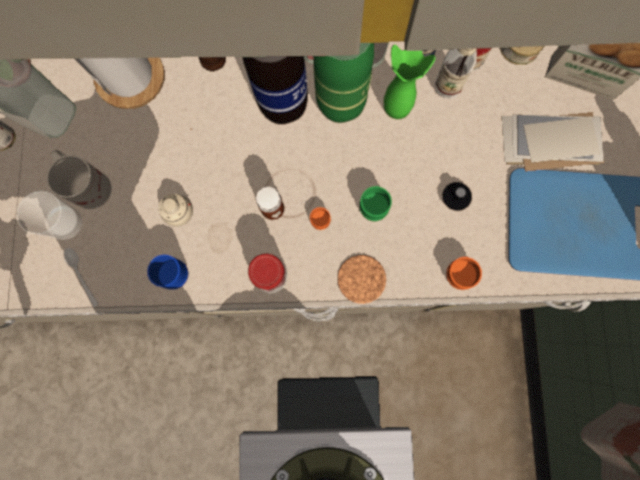

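The pictures show, in the top view: blue pot at (168,272), green at (376,203), large orange at (464,273), small orange decoy at (320,218), lid at (457,195), coaster at (362,279), jar at (267,272), bottle at (270,203), timer at (175,210). Next I measure them.

```bash
cat > h.py <<'E'
import cv2,numpy as np
from station import ctrl,cams
H={'blue':((105,120,50),(130,255,255)),'green':((60,90,30),(85,255,255)),'orange':((4,170,90),(14,255,255))}
def world(n,d,z=None):
    """pixel -> world map from depth, or by rays onto plane z"""
    i=cams.camera_info(n);T=np.linalg.inv(i['world_to_cam'])
    v,u=np.mgrid[0:480,0:640]
    r=np.dstack([(u-i['cx'])/i['fx'],(v-i['cy'])/i['fy'],np.ones(u.shape)])
    R=r@T[:3,:3].T
    s=d if z is None else (z-T[2,3])/R[...,2]
    return R*s[...,None]+T[:3,3]
def circ(P):
    A=np.c_[2*P,np.ones(len(P))];s=np.linalg.lstsq(A,(P**2).sum(1),rcond=None)[0]
    return s[:2],np.sqrt(s[2]+s[:2]@s[:2])
E
python3 - <<'E'
from h import *
for n in("top","scene"):
    p=cv2.imread(f"pics/{n}0.png");d=np.load(f"{n}0.npy");W=world(n,d);hsv=cv2.cvtColor(p,cv2.COLOR_BGR2HSV)
    seeds={'top':dict(blue=(168,272),green=(376,203),orange=(464,273),small=(320,218),lid=(457,195),coaster=(362,279),jar=(267,272),bottle=(270,203),timer=(175,210)),
     'scene':dict(blue=(283,379),green=(323,203),orange=(407,179),small=(311,242),lid=(347,162),coaster=(377,240),jar=(338,289),bottle=(275,263),timer=(221,351))}[n]
    print(n)
    for k,(u,v) in seeds.items():
        w=np.zeros((480,640),bool);w[max(0,v-32):v+32,u-32:u+32]=1
        P=W[w&(d>0)];
        if k=='coaster':
            m=w&(cv2.inRange(hsv,(5,90,80),(18,255,255))>0)
            Q=world(n,d,.006);c=cv2.findContours(m.astype(np.uint8),0,1)[0];c=max(c,key=cv2.contourArea)[:,0]
            print(k,circ(Q[c[:,1],c[:,0],:2]));continue
        c0=W[v,u,:2]
        P=P[(np.hypot(*(P[:,:2]-c0).T)<.06)&(P[:,2]>.01)]
        zt=np.percentile(P[:,2],98)
        R=P[P[:,2]>zt-.006][:,:2];(c,r)=cv2.minEnclosingCircle(R.astype(np.float32))
        B=P[:,:2]
        print(k,'ztop',zt.round(3),'encl',np.round(c,4),round(r,4),'fit',circ(R),len(R), 'all mean',B.mean(0).round(3))
E
```

```text
top
blue ztop 0.066 encl [0.4491 0.288 ] 0.0306 fit (array([0.44874806, 0.2875333 ]), np.float64(0.028430412611688154)) 203 all mean [0.45 0.29]
green ztop 0.052 encl [ 0.5733 -0.109 ] 0.0306 fit (array([ 0.57283649, -0.10909532]), np.float64(0.028492723338554505)) 175 all mean [ 0.575 -0.11 ]
orange ztop 0.042 encl [ 0.4333 -0.2715] 0.0308 fit (array([ 0.4327115 , -0.27180228]), np.float64(0.02846766162900769)) 200 all mean [ 0.434 -0.274]
small ztop 0.03 encl [ 0.5493 -0.0014] 0.0207 fit (array([ 0.54934381, -0.00125088]), np.float64(0.019256907639633905)) 75 all mean [ 0.549 -0.002]
lid ztop 0.04 encl [ 0.589 -0.274] 0.0122 fit (array([ 0.5888767 , -0.27413384]), np.float64(0.008399459722661774)) 113 all mean [ 0.587 -0.273]
coaster (array([ 0.43008925, -0.07936072]), np.float64(0.046751684965082176))
jar ztop 0.088 encl [0.4404 0.098 ] 0.0325 fit (array([0.44008064, 0.09751534]), np.float64(0.0226040219310169)) 967 all mean [0.438 0.095]
bottle ztop 0.088 encl [0.5752 0.0932] 0.0219 fit (array([0.57490861, 0.09317109]), np.float64(0.015120299439077375)) 405 all mean [0.569 0.09 ]
[... 1232 characters left out ...]
0.569 0.106]Traceback (most recent call last):
  File "<stdin>", line 16, in <module>
    return _quantile_unchecked(
        a, q, axis, out, overwrite_input, method, keepdims, weights)
    return _ureduce(a,
                    func=_quantile_ureduce_func,
    ...<5 lines>...
                    overwrite_input=overwrite_input,
                    method=method)
    r = func(a, **kwargs)
    result = _quantile(arr,
                       quantiles=q,
    ...<2 lines>...
                       out=out,
                       weights=wgt)
    slices_having_nans = np.isnan(arr[-1, ...])
                                  ~~~^^^^^^^^^
IndexError: index -1 is out of bounds for axis 0 with size 0
```

The manual's scale: shifts go in shares of 750 mm and turns go in shares of 4 rad. Converting my numbers, -340 mm / 750 = -0.4533, -320 mm / 750 = -0.4267, -0.308 rad / 4 = -0.077.

Call:
arm_command(plan=[[[-0.0267,-0.0107,0,0,0,-0.005,-1],[-0.0667,-0.0267,0,0,0,-0.0125,-1],[-0.1133,-0.0467,0,0,0,-0.02,-1],[-0.16,-0.0653,0,0,0,-0.0275,-1],[-0.2067,-0.084,0,0,0,-0.035,-1],[-0.2533,-0.1027,0,0,0,-0.0425,-1],[-0.3,-0.1227,0,0,0,-0.05,-1],[-0.3467,-0.1413,0,0,0,-0.06,-1],[-0.3867,-0.1573,0,0,0,-0.0675,-1],[-0.4267,-0.1733,0,0,0,-0.075,-1],[-0.4533,-0.1847,0,0,0,-0.077,-1],[-0.4533,-0.1847,0,0,0,-0.077,-1]]], squeeze=15)

```text
time_s: 1.3
ee_pos: [0.45, 0.2875, 0.2049]
eef_rot: [-3.141, -0.001, 3.139]
force: [-0.5, 1.2, 0.9]
grip_width: 0.094
grip_force: 0.0
```

Converted, 178 mm / 750 = 0.2373, 1.5 mm / 750 = 0.002.

Call:
arm_command(plan=[[[0,0.0007,0.02,0,0,0,-1],[0,0.0013,0.0533,0,0,0,-1],[0,0.002,0.0933,0,0,0,-1],[0,0.002,0.1333,0,0,0,-1],[0,0.002,0.1733,0,0,0,-1],[0,0.002,0.2067,0,0,0,-1],[0,0.002,0.2293,0,0,0,-1],[0,0.002,0.2373,0,0,0,-1],[0,0.002,0.2373,0,0,0,-1],[0,0.002,0.2373,0,0,0,0.3],[0,0.002,0.2373,0,0,0,1],[0,0.002,0.2373,0,0,0,1]]], squeeze=15)

```text
time_s: 2.5
ee_pos: [0.449, 0.2909, 0.0282]
eef_rot: [3.141, 0.001, -3.141]
force: [0.2, 0.8, 0.4]
grip_width: 0.0731
grip_force: 0.0
```

Call:
arm_command(plan=[[[0,0,0,0,0,0,1],[0,0,0,0,0,0,1],[0,0,0,0,0,0,1],[0,0,0,0,0,0,1],[0,0,0,0,0,0,1],[0,0,0,0,0,0,1]]])

```text
time_s: 3.1
ee_pos: [0.4488, 0.2907, 0.0278]
eef_rot: [3.141, 0.0, -3.141]
force: [-0.9, -1.3, 5.6]
grip_width: 0.0603
grip_force: 15.0
```

Converted, -130 mm / 750 = -0.1733, -127 mm / 750 = -0.1693.

Call:
arm_command(plan=[[[0,0,-0.0067,0,0,0,1],[0,0,-0.0267,0,0,0,1],[0,0,-0.0533,0,0,0,1],[0,0,-0.0867,0,0,0,1],[0,0,-0.12,0,0,0,1],[0,0,-0.1493,0,0,0,1],[0,0,-0.1693,0,0,0,1],[0,0,-0.1733,0,0,0,1],[0.004,-0.02,-0.1733,0,0,0,1],[0.008,-0.0533,-0.1733,0,0,0,1]]])

```text
time_s: 4.1
ee_pos: [0.4418, 0.25, 0.1562]
eef_rot: [-3.141, -0.002, -3.14]
force: [0.0, 0.0, -0.2]
grip_width: 0.0604
grip_force: 15.0
```

Converted, -328 mm / 750 = -0.4373, -317 mm / 750 = -0.4227.

Call:
arm_command(plan=[[[0.004,-0.04,0,0,0,0,1],[0.008,-0.08,0,0,0,0,1],[0.012,-0.12,0,0,0,0,1],[0.016,-0.1667,0,0,0,0,1],[0.016,-0.2133,0,0,0,0,1],[0.016,-0.26,0,0,0,0,1],[0.016,-0.3067,0,0,0,0,1],[0.016,-0.3533,0,0,0,0,1],[0.016,-0.3933,0,0,0,0,1],[0.016,-0.4227,0,0,0,0,1],[0.016,-0.4373,0,0,0,0,1],[0.016,-0.4373,0,0,0,0,1]]])

```text
time_s: 5.3
ee_pos: [0.4301, -0.0782, 0.1567]
eef_rot: [3.141, -0.001, 3.14]
force: [-0.5, -0.1, -1.4]
grip_width: 0.0603
grip_force: 15.0
```

Converted, 122 mm / 750 = 0.1627, 121 mm / 750 = 0.1613.

Call:
arm_command(plan=[[[0,0.0007,0.02,0,0,0,1],[0,0.0007,0.0533,0,0,0,1],[0,0.0007,0.0867,0,0,0,1],[0,0.0007,0.12,0,0,0,1],[0,0.0007,0.1427,0,0,0,1],[0,0.0007,0.1533,0,0,0,1],[0,0.0007,0.1587,0,0,0,1],[0,0.0007,0.1613,0,0,0,1],[0,0.0007,0.1627,0,0,0,1],[0,0.0007,0.1627,0,0,0,1],[0,0.0007,0.1627,0,0,0,1]]])

```text
time_s: 6.4
ee_pos: [0.431, -0.0769, 0.0359]
eef_rot: [-3.141, 0.001, -3.141]
force: [0.0, 0.4, -0.7]
grip_width: 0.06
grip_force: 15.0
```

Converted, 2 mm / 750 = 0.0027, 1 mm / 750 = 0.0013.

Call:
arm_command(plan=[[[0,0,0.0013,0,0,0,1],[0,0,0.0027,0,0,0,1],[0,0,0.0027,0,0,0,1]]])

```text
time_s: 6.7
ee_pos: [0.4309, -0.0769, 0.0337]
eef_rot: [-3.141, 0.0, -3.141]
force: [-1.2, -0.6, 4.6]
grip_width: 0.06
grip_force: 15.0
```

Converted, -135 mm / 750 = -0.18, -125 mm / 750 = -0.1667.

Call:
arm_command(plan=[[[0,0,0,0,0,0,0.2],[0,0,0,0,0,0,0],[0,0,0,0,0,0,-1],[0,0,0,0,0,0,-1],[0,0,0,0,0,0,-1],[0,0,-0.0133,0,0,0,-1],[0,0,-0.0467,0,0,0,-1],[0,0,-0.0933,0,0,0,-1],[0,0,-0.1333,0,0,0,-1],[0,0,-0.1667,0,0,0,-1],[0,0,-0.18,0,0,0,-1],[0,0,-0.18,0,0,0,-1]]])

```text
time_s: 7.9
ee_pos: [0.4312, -0.077, 0.1695]
eef_rot: [-3.141, 0.002, -3.141]
force: [0.2, 0.5, -0.7]
grip_width: 0.0942
grip_force: 0.0
```

Converted, -142.5 mm / 750 = -0.19, -138 mm / 750 = -0.184.

Call:
arm_command(plan=[[[-0.0133,-0.0027,0,0,0,0,-1],[-0.04,-0.008,0,0,0,0,-1],[-0.08,-0.016,0,0,0,0,-1],[-0.12,-0.024,0,0,0,0,-1],[-0.16,-0.0333,0,0,0,0,-1],[-0.184,-0.04,0,0,0,0,-1],[-0.19,-0.04,0,0,0,0,-1],[-0.19,-0.04,0,0,0,0,-1]]])

```text
time_s: 8.7
ee_pos: [0.573, -0.1067, 0.1667]
eef_rot: [3.141, -0.002, -3.141]
force: [-1.0, 0.6, 0.3]
grip_width: 0.0938
grip_force: 0.0
```

Converted, 151 mm / 750 = 0.2013, 150 mm / 750 = 0.2.

Call:
arm_command(plan=[[[0,0,0.02,0,0,0,-1],[0,0,0.0533,0,0,0,-1],[0,0,0.0933,0,0,0,-1],[0,0,0.1333,0,0,0,-1],[0,0,0.1667,0,0,0,-1],[0,0,0.1893,0,0,0,-1],[0,0,0.2,0,0,0,-1],[0,0,0.2013,0,0,0,-1],[0,0,0.2013,0,0,0,-1],[0,0,0.2013,0,0,0,0.3],[0,0,0.2013,0,0,0,1],[0,0,0.2013,0,0,0,1]]])

```text
time_s: 9.9
ee_pos: [0.5735, -0.1069, 0.0179]
eef_rot: [-3.141, 0.001, -3.141]
force: [0.1, -0.5, -0.2]
grip_width: 0.0732
grip_force: 0.0
```

Call:
arm_command(plan=[[[0,0,0,0,0,0,1],[0,0,0,0,0,0,1],[0,0,0,0,0,0,1],[0,0,0,0,0,0,1],[0,0,0,0,0,0,1],[0,0,0,0,0,0,1]]])

```text
time_s: 10.5
ee_pos: [0.5734, -0.1069, 0.0176]
eef_rot: [-3.141, 0.0, -3.141]
force: [-0.9, -0.1, 4.2]
grip_width: 0.0608
grip_force: 15.0
```

Run:
```python
from h import *
for n in("top","scene"):
    p,d=cams.camera(n);cv2.imwrite(f"pics/{n}1.png",p);W=world(n,d);hsv=cv2.cvtColor(p,cv2.COLOR_BGR2HSV)
    for k,c0,zt in(('blue',(.431,-.077),.07),('green',(.5735,-.107),.05)):
        m=(cv2.inRange(hsv,*H[k])>0)&(d>0)&(np.hypot(W[...,0]-c0[0],W[...,1]-c0[1])<.05)&(abs(W[...,2]-zt)<.005)
        R=W[m][:,:2];print(n,k,m.sum(),circ(R),cv2.minEnclosingCircle(R.astype(np.float32)))
```

```text
top blue 0 (array([0., 0.]), np.float64(0.0)) ((0.0, 0.0), 0.0)
top green 0 (array([0., 0.]), np.float64(0.0)) ((0.0, 0.0), 0.0)
scene blue 126 (array([ 0.43171805, -0.07378074]), np.float64(0.02809724288461845)) ((0.43099528551101685, -0.07314503937959671), 0.03066227026283741)
scene green 41 (array([ 0.5726643 , -0.10449441]), np.float64(0.027453405783889565)) ((0.5627639293670654, -0.10545708239078522), 0.02809939533472061)
```

Converted, -108 mm / 750 = -0.144, -105 mm / 750 = -0.14.

Call:
arm_command(plan=[[[0,0,-0.0067,0,0,0,1],[0,0,-0.0267,0,0,0,1],[0,0,-0.06,0,0,0,1],[0,0,-0.0933,0,0,0,1],[0,0,-0.1227,0,0,0,1],[0,0,-0.14,0,0,0,1],[0,0,-0.144,0,0,0,1],[0,0,-0.144,0,0,0,1]]])

```text
time_s: 11.4
ee_pos: [0.5732, -0.1068, 0.1254]
eef_rot: [-3.142, 0.0, -3.141]
force: [-0.3, 0.1, -0.3]
grip_width: 0.0607
grip_force: 15.0
```

Converted, 142 mm / 750 = 0.1893, 137 mm / 750 = 0.1827.

Call:
arm_command(plan=[[[0.0107,0.0027,0,0,0,0,1],[0.0333,0.0067,0,0,0,0,1],[0.0667,0.0133,0,0,0,0,1],[0.1,0.0213,0,0,0,0,1],[0.1333,0.0293,0,0,0,0,1],[0.1627,0.036,0,0,0,0,1],[0.1827,0.04,0,0,0,0,1],[0.1893,0.04,0,0,0,0,1],[0.1893,0.04,0,0,0,0,1],[0.1893,0.04,0,0,0,0,1]]])

```text
time_s: 12.4
ee_pos: [0.4316, -0.077, 0.1253]
eef_rot: [3.142, -0.0, -3.141]
force: [-0.4, 0.1, -0.9]
grip_width: 0.0611
grip_force: 15.0
```

Run:
```python
from h import *
for n in("scene",):
    p,d=cams.camera(n);cv2.imwrite(f"pics/{n}2.png",p);W=world(n,d);hsv=cv2.cvtColor(p,cv2.COLOR_BGR2HSV)
    for k,zt in(('blue',.07),('green',.157)):
        m=(cv2.inRange(hsv,*H[k])>0)&(d>0)&(np.hypot(W[...,0]-.431,W[...,1]+.077)<.05)&(abs(W[...,2]-zt)<.005)
        R=W[m][:,:2];print(n,k,m.sum(),circ(R) if len(R) else 0)
```

```text
scene blue 102 (array([ 0.43179202, -0.07350317]), np.float64(0.027982167293381252))
scene green 66 (array([ 0.43219333, -0.0732772 ]), np.float64(0.027761583053264798))
```

View pics/scene2.png

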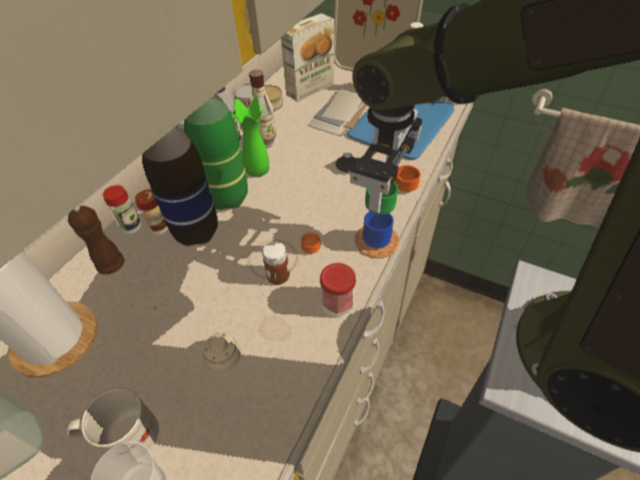

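The picture shows the green pot (380,195) held straight above the blue pot (378,230) on the coaster. They line up to within 1 mm, so I'll lower the green pot.

Converted, 46 mm / 750 = 0.0613, 45.5 mm / 750 = 0.0607.

Call:
arm_command(plan=[[[0.0007,0,0.0133,0,0,0,1],[0.0007,0,0.0293,0,0,0,1],[0.0007,0,0.0427,0,0,0,1],[0.0007,0,0.0507,0,0,0,1],[0.0007,0,0.0547,0,0,0,1],[0.0007,0,0.0573,0,0,0,1],[0.0007,0,0.0593,0,0,0,1],[0.0007,0,0.0607,0,0,0,1],[0.0007,0,0.0613,0,0,0,1],[0.0007,0,0.0613,0,0,0,1]]])

```text
time_s: 13.45
ee_pos: [0.4309, -0.0769, 0.0796]
eef_rot: [-3.141, 0.0, -3.141]
force: [0.9, 0.3, -0.7]
grip_width: 0.0604
grip_force: 15.0
```

Next I release, rise, and go to the orange pot at (.4337,-.2695).

Converted, -85 mm / 750 = -0.1133, -75 mm / 750 = -0.1.

Call:
arm_command(plan=[[[0,0,0.0007,0,0,0,1],[0,0,0.0007,0,0,0,0],[0,0,0.0007,0,0,0,-1],[0,0,0.0007,0,0,0,-1],[0,0,0.0007,0,0,0,-1],[0,0,0.0007,0,0,0,-1],[0,0,-0.0133,0,0,0,-1],[0,0,-0.04,0,0,0,-1],[0,0,-0.0733,0,0,0,-1],[0,0,-0.1,0,0,0,-1],[0,0,-0.1133,0,0,0,-1],[0,0,-0.1133,0,0,0,-1]]])

```text
time_s: 14.65
ee_pos: [0.4313, -0.077, 0.1657]
eef_rot: [-3.141, 0.002, -3.141]
force: [-1.4, 1.1, -1.4]
grip_width: 0.0938
grip_force: 0.0
```

Converted, -194 mm / 750 = -0.2587, -190 mm / 750 = -0.2533.

Call:
arm_command(plan=[[[0,-0.0133,0,0,0,0,-1],[0,-0.04,0,0,0,0,-1],[0,-0.08,0,0,0,0,-1],[0,-0.12,0,0,0,0,-1],[0,-0.16,0,0,0,0,-1],[0,-0.2,0,0,0,0,-1],[-0.0013,-0.2333,0,0,0,0,-1],[-0.0027,-0.2533,0,0,0,0,-1],[-0.0033,-0.2587,0,0,0,0,-1],[-0.0033,-0.2587,0,0,0,0,-1],[-0.0033,-0.2587,0,0,0,0,-1]]])

```text
time_s: 15.75
ee_pos: [0.4333, -0.2701, 0.1642]
eef_rot: [3.141, -0.0, -3.141]
force: [0.2, 0.1, -0.1]
grip_width: 0.0937
grip_force: 0.0
```

Run:
```python
from h import *
print(ctrl.get_obs()['ee_pos'])
for n in("top","scene",):
    p,d=cams.camera(n);cv2.imwrite(f"pics/{n}3.png",p);W=world(n,d);hsv=cv2.cvtColor(p,cv2.COLOR_BGR2HSV)
    for k,zt,c in(('blue',.07,(.431,-.077)),('green',.112,(.431,-.077)),('orange',.04,(.434,-.27))):
        m=(cv2.inRange(hsv,*H[k])>0)&(d>0)&(np.hypot(W[...,0]-c[0],W[...,1]-c[1])<.05)&(abs(W[...,2]-zt)<.006)
        R=W[m];print(n,k,m.sum(),circ(R[:,:2]) if len(R) else 0,R[:,2].max() if len(R) else 0)
```

```text
[ 0.43329321 -0.27005786  0.16423778]
top blue 0 0 0
top green 156 (array([ 0.43024985, -0.07681309]), np.float64(0.02808965836721498)) 0.11454700038573928
top orange 67 (array([ 0.43218203, -0.27082385]), np.float64(0.02748032189555958)) 0.04238224081738029
scene blue 21 (array([ 0.43075607, -0.07349366]), np.float64(0.028007121192009283)) 0.06872701663489411
scene green 94 (array([ 0.43145582, -0.07426928]), np.float64(0.02803249512060893)) 0.11373873311569205
scene orange 129 (array([ 0.43407703, -0.26837303]), np.float64(0.0281129584680422)) 0.04284615652227486
```

Converted, 152 mm / 750 = 0.2027, 150 mm / 750 = 0.2.

Call:
arm_command(plan=[[[0,0,0.02,0,0,0,-1],[0,0,0.0533,0,0,0,-1],[0,0,0.0933,0,0,0,-1],[0,0,0.1333,0,0,0,-1],[0,0,0.1667,0,0,0,-1],[0,0,0.1893,0,0,0,-1],[0,0,0.2,0,0,0,-1],[0,0,0.2027,0,0,0,-1],[0,0,0.2027,0,0,0,-1],[0,0,0.2027,0,0,0,0.3],[0,0,0.2027,0,0,0,1],[0,0,0.2027,0,0,0,1]]])

```text
time_s: 17.05
ee_pos: [0.4335, -0.271, 0.013]
eef_rot: [-3.141, 0.001, -3.141]
force: [0.4, 0.4, -0.2]
grip_width: 0.0733
grip_force: 0.0
```

Call:
arm_command(plan=[[[0,0,0,0,0,0,1],[0,0,0,0,0,0,1],[0,0,0,0,0,0,1],[0,0,0,0,0,0,1],[0,0,0,0,0,0,1],[0,0,0,0,0,0,1]]])

```text
time_s: 17.65
ee_pos: [0.4334, -0.2709, 0.0126]
eef_rot: [-3.141, 0.0, -3.141]
force: [-0.6, -0.4, 5.7]
grip_width: 0.0601
grip_force: 15.0
```

Converted, -145 mm / 750 = -0.1933, -137 mm / 750 = -0.1827.

Call:
arm_command(plan=[[[0,0,-0.0067,0,0,0,1],[0,0,-0.0267,0,0,0,1],[0,0,-0.06,0,0,0,1],[0,0,-0.0933,0,0,0,1],[0,0,-0.1267,0,0,0,1],[0,0,-0.16,0,0,0,1],[0,0,-0.1827,0,0,0,1],[0,0,-0.1933,0,0,0,1],[0,0,-0.1933,0,0,0,1],[0,0,-0.1933,0,0,0,1]]])

```text
time_s: 18.65
ee_pos: [0.433, -0.2706, 0.1566]
eef_rot: [3.141, -0.001, -3.141]
force: [-0.0, 0.9, -1.1]
grip_width: 0.0601
grip_force: 15.0
```

Converted, 194 mm / 750 = 0.2587, 191 mm / 750 = 0.2547.

Call:
arm_command(plan=[[[0,0.0107,0,0,0,0,1],[0,0.0333,0,0,0,0,1],[0,0.0667,0,0,0,0,1],[0,0.104,0,0,0,0,1],[0,0.1413,0,0,0,0,1],[0.0013,0.1787,0,0,0,0,1],[0.0013,0.2133,0,0,0,0,1],[0.0027,0.24,0,0,0,0,1],[0.0027,0.2547,0,0,0,0,1],[0.0027,0.2587,0,0,0,0,1],[0.0027,0.2587,0,0,0,0,1],[0.0027,0.2587,0,0,0,0,1]]])

```text
time_s: 19.85
ee_pos: [0.4313, -0.0773, 0.1574]
eef_rot: [-3.142, -0.0, 3.141]
force: [0.5, 0.3, -1.2]
grip_width: 0.0598
grip_force: 15.0
```

Run:
```python
from h import *
print(ctrl.get_obs()['ee_pos'])
for n in("scene",):
    p,d=cams.camera(n);cv2.imwrite(f"pics/{n}4.png",p);W=world(n,d);hsv=cv2.cvtColor(p,cv2.COLOR_BGR2HSV)
    for k,zt,c in(('green',.112,(.431,-.077)),('orange',.184,(.431,-.077))):
        m=(cv2.inRange(hsv,*H[k])>0)&(d>0)&(np.hypot(W[...,0]-c[0],W[...,1]-c[1])<.05)&(abs(W[...,2]-zt)<.006)
        R=W[m];print(n,k,m.sum(),circ(R[:,:2]) if len(R) else 0,R[:,2].max() if len(R) else 0)
```

```text
[ 0.43126582 -0.07731253  0.15736443]
scene green 71 (array([ 0.43149592, -0.07388516]), np.float64(0.027825606293875284)) 0.11402226047198483
scene orange 110 (array([ 0.43164071, -0.07426021]), np.float64(0.028250656756915214)) 0.18610628479217584
```

Aligned. It needs to go down 41 mm.

Converted, 41 mm / 750 = 0.0547, 40.5 mm / 750 = 0.054.

Call:
arm_command(plan=[[[0,0.0005,0.0107,0,0,0,1],[0,0.0005,0.024,0,0,0,1],[0,0.0005,0.036,0,0,0,1],[0,0.0005,0.044,0,0,0,1],[0,0.0005,0.048,0,0,0,1],[0,0.0005,0.0507,0,0,0,1],[0,0.0005,0.0527,0,0,0,1],[0,0.0005,0.054,0,0,0,1],[0,0.0005,0.0547,0,0,0,1],[0,0.0005,0.0547,0,0,0,1]]])

```text
time_s: 20.9
ee_pos: [0.4314, -0.0765, 0.1166]
eef_rot: [-3.141, 0.0, -3.141]
force: [0.6, 0.1, -0.2]
grip_width: 0.0601
grip_force: 15.0
```

Converted, -80 mm / 750 = -0.1067, -75 mm / 750 = -0.1.

Call:
arm_command(plan=[[[0,0,0.0007,0,0,0,1],[0,0,0.0007,0,0,0,0],[0,0,0.0007,0,0,0,-1],[0,0,0.0007,0,0,0,-1],[0,0,0.0007,0,0,0,-1],[0,0,0.0007,0,0,0,-1],[0,0,-0.0133,0,0,0,-1],[0,0,-0.04,0,0,0,-1],[0,0,-0.0733,0,0,0,-1],[0,0,-0.1,0,0,0,-1],[0,0,-0.1067,0,0,0,-1],[0,0,-0.1067,0,0,0,-1]]])

```text
time_s: 22.1
ee_pos: [0.4314, -0.0765, 0.197]
eef_rot: [-3.141, 0.001, -3.141]
force: [-0.3, 0.1, -0.5]
grip_width: 0.0938
grip_force: 0.0
```

Converted, -196 mm / 750 = -0.2613, -193 mm / 750 = -0.2573.

Call:
arm_command(plan=[[[-0.0107,-0.0133,0,0,0,0,-1],[-0.032,-0.04,0,0,0,0,-1],[-0.0613,-0.076,0,0,0,0,-1],[-0.0907,-0.112,0,0,0,0,-1],[-0.12,-0.1493,0,0,0,0,-1],[-0.1493,-0.1853,0,0,0,0,-1],[-0.176,-0.2187,0,0,0,0,-1],[-0.1973,-0.2453,0,0,0,0,-1],[-0.208,-0.2573,0,0,0,0,-1],[-0.2107,-0.2613,0,0,0,0,-1],[-0.2107,-0.2613,0,0,0,0,-1],[-0.2107,-0.2613,0,0,0,0,-1]]])

```text
time_s: 23.3
ee_pos: [0.589, -0.2722, 0.196]
eef_rot: [3.141, -0.001, -3.141]
force: [0.0, 1.0, 0.1]
grip_width: 0.094
grip_force: 0.0
```

Run:
```python
from h import *
print(ctrl.get_obs()['ee_pos'])
for n in("top","scene",):
    p,d=cams.camera(n);cv2.imwrite(f"pics/{n}5.png",p);W=world(n,d);hsv=cv2.cvtColor(p,cv2.COLOR_BGR2HSV)
    for k,zt,c in(('green',.112,(.431,-.077)),('orange',.144,(.431,-.077)),('lid',.038,(.59,-.272))):
        m=(d>0)&(np.hypot(W[...,0]-c[0],W[...,1]-c[1])<.05)&(abs(W[...,2]-zt)<.006)
        if k in H:m&=cv2.inRange(hsv,*H[k])>0
        R=W[m];print(n,k,m.sum(),circ(R[:,:2]) if len(R) else 0,R[:,2].max() if len(R) else 0,cv2.minEnclosingCircle(R[:,:2].astype(np.float32)) if len(R) else 0)
```

```text
[ 0.58898335 -0.2721727   0.19598558]
top green 0 0 0 0
top orange 171 (array([ 0.43014788, -0.07638906]), np.float64(0.028009441870760828)) 0.1472662141819403 ((0.4301999807357788, -0.07616525888442993), 0.02944953180849552)
top lid 0 0 0 0
scene green 2 (array([0.13257354, 0.10829204]), np.float64(0.3217816043961894)) 0.10777616418628133 ((0.40645983815193176, -0.06039814278483391), 0.008662935346364975)
scene orange 200 (array([ 0.43177542, -0.0733401 ]), np.float64(0.02833089909074177)) 0.14590203893384457 ((0.4322381019592285, -0.0736062228679657), 0.03135771304368973)
scene lid 57 (array([ 0.5903477 , -0.27026744]), np.float64(0.008896349675988452)) 0.04105977756805168 ((0.5898368954658508, -0.2709627151489258), 0.012688848190009594)
```

Converted, 177 mm / 750 = 0.236, 176 mm / 750 = 0.2347.

Call:
arm_command(plan=[[[-0.0007,0,0.02,0,0,0,-1],[-0.0007,0,0.0533,0,0,0,-1],[-0.0007,0,0.0933,0,0,0,-1],[-0.0007,0,0.1333,0,0,0,-1],[-0.0007,0,0.1733,0,0,0,-1],[-0.0007,0,0.2067,0,0,0,-1],[-0.0007,0,0.2267,0,0,0,-1],[-0.0007,0,0.2347,0,0,0,-1],[-0.0007,0,0.236,0,0,0,-1],[-0.0007,0,0.236,0,0,0,-1],[-0.0007,0,0.236,0,0,0,-1]]])

```text
time_s: 24.5
ee_pos: [0.5903, -0.2727, 0.0206]
eef_rot: [-3.141, 0.002, -3.141]
force: [-0.1, -0.3, 0.7]
grip_width: 0.094
grip_force: 0.0
```

Converted, 2 mm / 750 = 0.0027.

Call:
arm_command(plan=[[[0,0,0.0027,0,0,0,-1],[0,0,0.0027,0,0,0,0.3],[0,0,0.0027,0,0,0,1],[0,0,0.0027,0,0,0,1],[0,0,0.0027,0,0,0,1],[0,0,0.0027,0,0,0,1],[0,0,0.0027,0,0,0,1],[0,0,0.0027,0,0,0,1],[0,0,0.0027,0,0,0,1],[0,0,0.0027,0,0,0,1],[0,0,0.0027,0,0,0,1],[0,0,0.0027,0,0,0,1]]])

```text
time_s: 25.7
ee_pos: [0.5898, -0.2725, 0.0175]
eef_rot: [-3.142, 0.0, -3.141]
force: [0.9, -1.0, 0.9]
grip_width: 0.0235
grip_force: 15.0
```

Run:
```python
from h import *
o=ctrl.get_obs();print(o['ee_pos'],o['grip_width'],o['grip_force'])
p,d=cams.camera("scene");cv2.imwrite("pics/s6.png",cv2.resize(p[90:290,260:500],None,fx=3,fy=3))
```

```text
[ 0.58980968 -0.27245211  0.01745725] 0.02351829701990973 15.000079572200775
```

View pics/s6.png

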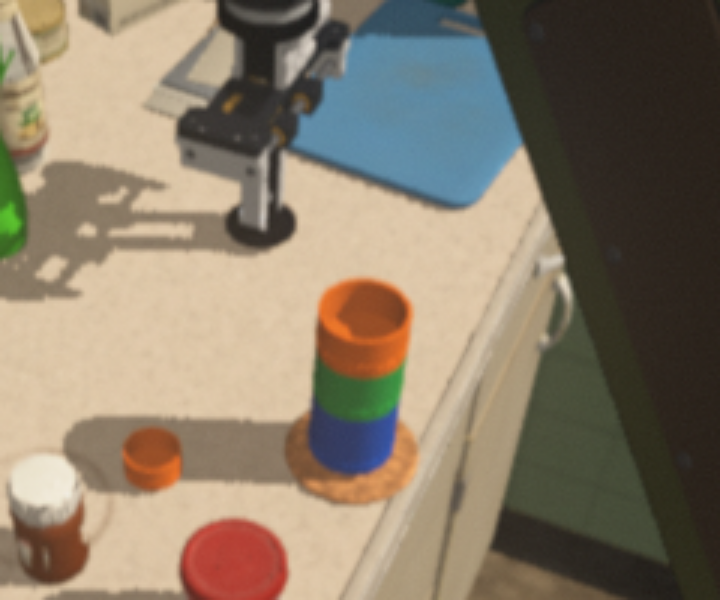

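The crop shows the three pots seated in a straight stack at (355,375), and the lid gripped by its knob at (260,215).

Converted, -168 mm / 750 = -0.224, -160 mm / 750 = -0.2133.

Call:
arm_command(plan=[[[0,0,-0.0067,0,0,0,1],[0,0,-0.0267,0,0,0,1],[0,0,-0.06,0,0,0,1],[0,0,-0.0933,0,0,0,1],[0,0,-0.1267,0,0,0,1],[0,0,-0.16,0,0,0,1],[0,0,-0.1933,0,0,0,1],[0,0,-0.2133,0,0,0,1],[0,0,-0.224,0,0,0,1],[0,0,-0.224,0,0,0,1],[0,0,-0.224,0,0,0,1]]])

```text
time_s: 26.85
ee_pos: [0.5895, -0.2723, 0.1844]
eef_rot: [3.141, -0.001, -3.141]
force: [0.2, -0.4, -0.6]
grip_width: 0.0233
grip_force: 15.0
```

Converted, 196 mm / 750 = 0.2613, 193 mm / 750 = 0.2573.

Call:
arm_command(plan=[[[0.0107,0.0133,0,0,0,0,1],[0.032,0.04,0,0,0,0,1],[0.0613,0.076,0,0,0,0,1],[0.0907,0.112,0,0,0,0,1],[0.12,0.1493,0,0,0,0,1],[0.1493,0.1853,0,0,0,0,1],[0.176,0.2187,0,0,0,0,1],[0.1973,0.2453,0,0,0,0,1],[0.208,0.2573,0,0,0,0,1],[0.2113,0.2613,0,0,0,0,1],[0.2113,0.2613,0,0,0,0,1],[0.2113,0.2613,0,0,0,0,1]]])

```text
time_s: 28.05
ee_pos: [0.4317, -0.077, 0.1852]
eef_rot: [-3.142, -0.0, 3.141]
force: [-0.0, 0.2, -0.6]
grip_width: 0.0237
grip_force: 15.0
```

Run:
```python
from h import *
o=ctrl.get_obs();print(o['ee_pos'],o['grip_width'],o['grip_force'])
p,d=cams.camera("scene");cv2.imwrite("pics/s7.png",cv2.resize(p[90:290,260:500],None,fx=3,fy=3))
```

```text
[ 0.43173618 -0.07703688  0.18524903] 0.02370639029355246 14.999938309192657
```

View pics/s7.png

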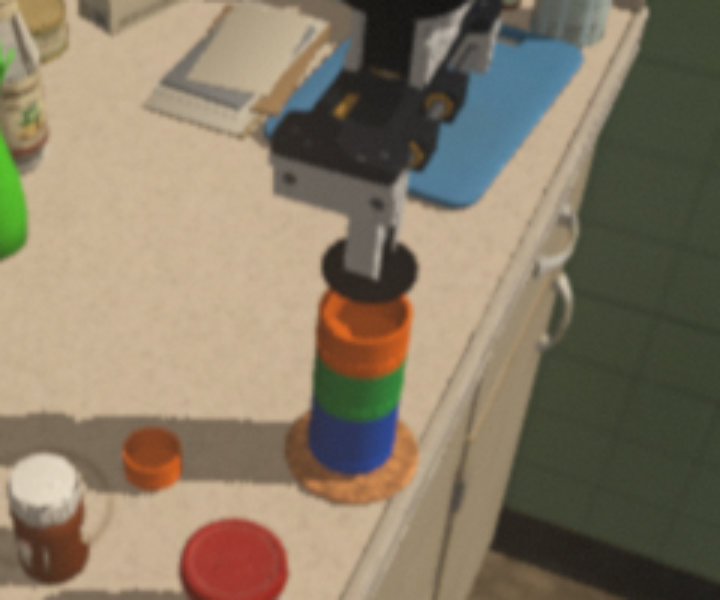

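The crop shows the lid (370,270) level and over the orange mouth (365,310). I'll lower it 32 mm.

Converted, 32 mm / 750 = 0.0427, 31.5 mm / 750 = 0.042.

Call:
arm_command(plan=[[[0.0005,0.0007,0.008,0,0,0,1],[0.0005,0.0007,0.0187,0,0,0,1],[0.0005,0.0007,0.0267,0,0,0,1],[0.0005,0.0007,0.032,0,0,0,1],[0.0005,0.0007,0.036,0,0,0,1],[0.0005,0.0007,0.0387,0,0,0,1],[0.0005,0.0007,0.0407,0,0,0,1],[0.0005,0.0007,0.042,0,0,0,1],[0.0005,0.0007,0.0427,0,0,0,1],[0.0005,0.0007,0.0427,0,0,0,1]]])

```text
time_s: 29.1
ee_pos: [0.4309, -0.076, 0.1535]
eef_rot: [-3.142, 0.0, -3.141]
force: [0.4, -0.1, -0.8]
grip_width: 0.0231
grip_force: 15.0
```

Converted, -80 mm / 750 = -0.1067, -65 mm / 750 = -0.0867.

Call:
arm_command(plan=[[[0,0,0.0007,0,0,0,1],[0,0,0.0007,0,0,0,0.6],[0,0,0.0007,0,0,0,0.3],[0,0,0.0007,0,0,0,0],[0,0,0.0007,0,0,0,-1],[0,0,0,0,0,0,-1],[0,0,0,0,0,0,-1],[0,0,-0.02,0,0,0,-1],[0,0,-0.0533,0,0,0,-1],[0,0,-0.0867,0,0,0,-1],[0,0,-0.1067,0,0,0,-1],[0,0,-0.1067,0,0,0,-1]]])

```text
time_s: 30.3
ee_pos: [0.4315, -0.0761, 0.2351]
eef_rot: [-3.141, 0.003, -3.141]
force: [-0.1, 0.4, 0.0]
grip_width: 0.0939
grip_force: 0.0
```

Converted, -175 mm / 750 = -0.2333, -165 mm / 750 = -0.22.

Call:
arm_command(plan=[[[0,-0.0133,0,0,0,0,-1],[0,-0.0467,0,0,0,0,-1],[0,-0.0933,0,0,0,0,-1],[0,-0.14,0,0,0,0,-1],[0,-0.1867,0,0,0,0,-1],[0,-0.22,0,0,0,0,-1],[0,-0.2333,0,0,0,0,-1],[0,-0.2333,0,0,0,0,-1],[0,-0.2333,0,0,0,0,-1]]])

```text
time_s: 31.2
ee_pos: [0.4307, -0.2503, 0.2329]
eef_rot: [3.141, -0.001, -3.141]
force: [-0.5, 0.2, -0.1]
grip_width: 0.0941
grip_force: 0.0
```

Run:
```python
from h import *
o=ctrl.get_obs();print(o['ee_pos'],o['grip_width'])
p,d=cams.camera("scene");cv2.imwrite("pics/s8.png",cv2.resize(p[90:290,260:500],None,fx=3,fy=3))
for n in("top","scene"):
    p,d=cams.camera(n);W=world(n,d);m=(d>0)&(np.hypot(W[...,0]-.431,W[...,1]+.076)<.045)&(W[...,2]>.12)&(W[...,2]<.2)
    K=W[m&(W[...,2]>.168)];D=W[m&(abs(W[...,2]-.151)<.005)];print(n,K[:,2].max(),cv2.minEnclosingCircle(K[:,:2].astype(np.float32)),np.median(D[:,2]),cv2.minEnclosingCircle(D[:,:2].astype(np.float32)))
```

```text
[ 0.43074228 -0.25033607  0.23290719] 0.09414210700557225
top 0.17689452765004943 ((0.43012431263923645, -0.07646448165178299), 0.011897174641489983) 0.14990869460873307 ((0.43044328689575195, -0.07644490152597427), 0.029981497675180435)
scene 0.17577198076973288 ((0.43197348713874817, -0.07341629266738892), 0.012361366301774979) 0.14940678210424874 ((0.43113014101982117, -0.07223817706108093), 0.031235432252287865)
```

View pics/s8.png

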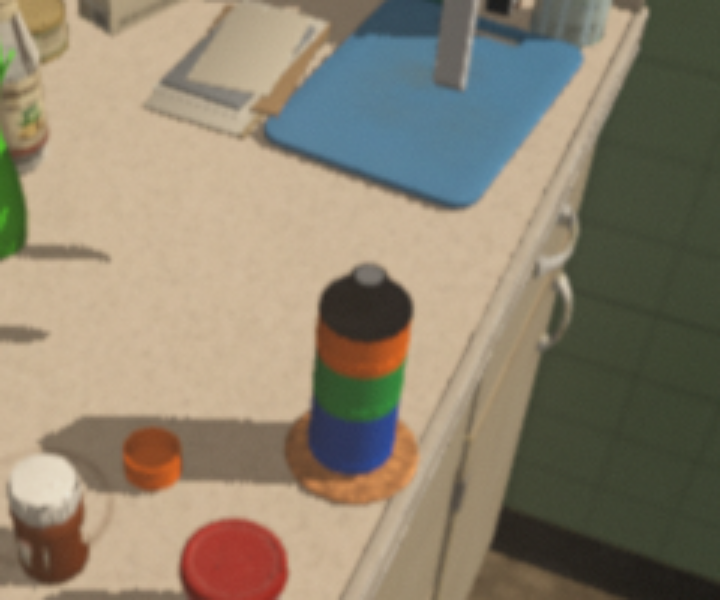

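The full stack stands straight with the lid on (365,300), its top at about 174 mm, and the gripper is clear. I'm handing it in.

```bash
python3 -c "
from station import ctrl
print(ctrl.hand_in())"
```

```text
the job is handed in; nothing more can be done
None
```

The blue, green and orange pots and the black lid are stacked on the coaster, each measured at its seated height, with the gripper clear; I handed the job in just after 31 s on the robot's clock, and no verdict came back.

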